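# Prop the fish-food tub open on its stay

### The job

The yellow food tub has to air: tip its lid all the way back until it rests there by itself, then flip the red-handled wire stay on the tub's right side (as seen from the robot) up and over to its stop, and then bring the lid forward and set it down gently, without dropping it, so that it stands half open propped on the stay. Let go of everything, and leave the other things on the shelf where they are.

Things in the scene. Friction and masses are not known exactly. Their poses are not given: they have to be found in the camera images.
- tub: Yellow food tub fixed to the shelf. Origin on the shelf straight below the middle of the lid's hinge line; x points from the tub's front (handle side, towards the robot) to its back, y to the tub's left, z up. The box reaches x = -140 to +30 mm, y = -75 to +75 mm, rim 85 mm high; the last 30 mm at the back is a closed deck behind the hinge.
- lid (a joint): Lid angle in rad: 0 closed and level, 1.57 upright, 1.80 tipped back at its stop, where it rests by itself. Axis parallel to tub y. The hinge is loose: in front of upright the lid (about 0.2 kg) falls. A yellow plate, 6 mm thick, 150 mm wide, reaching 140 mm from the hinge. With the stay at its stop the lid comes to rest on the stay's red handle at about 0.78.
- lid_bar (a point): Middle of the lid's blue handle bar: a round bar of 12 mm diameter, 110 mm long, parallel to the hinge, standing 50 mm clear of the lid's front edge on two legs at its ends (gap to the plate 44 mm). It lies 190 mm from the hinge axis in the plane of the lid.
- lid_hinge (a point): Middle of the lid's hinge axis, 90 mm above the shelf, on the tub (does not move). At lid angle q the bar is 190 cos q mm in front of (tub -x) and 190 sin q mm above this point.
- stay (a joint): Angle of the wire stay in rad: 0 folded down level, pointing to the tub's back (+x); 1.57 upright; 1.745 up and over against its stop, leaning slightly to the front. It starts anywhere from 0 to 0.35. Its hinge is a little stiff (0.05 N m), so it stays where it is left.
- stay_handle (a point): Point to take the stay by, at y = -146 mm on its red handle: a round bar of 12 mm diameter, parallel to tub y, at the stay's free end, from y = -80 to -170 mm of the tub. The 8 mm wire runs in the plane y = -88 mm. At stay angle p the handle axis is 93.4 cos p mm behind (+x) and 93.4 sin p mm above the pivot axis.
- stay_pivot (a point): Where the wire stay is hinged to the tub's right wall: on the pivot axis (parallel to tub y), at tub x = -76, y = -88, z = 76 mm (does not move).
- turntable: White plastic turntable with a 250 mm disc, top 20 mm above the shelf, fixed; origin under its centre. It stands left of the tub.
- scoop: Small green plastic scoop on the turntable: cup of 40 mm diameter, 22 mm high, with a 70 mm handle; origin under the cup. Leave alone.
- pleco_tube: Grey ceramic cave tube standing on the turntable, 52 mm diameter, 120 mm high; origin under it. Leave alone.
- dish: Clear glass dish on the turntable, 84 mm diameter, 35 mm high; origin under it. Leave alone.
- tweezers: Steel tweezers, 150 mm long, 8 mm high, lying on the shelf right of the tub near the robot; origin under the middle. Leave alone.
- conditioner: White bottle, 56 mm diameter, 140 mm high, standing right of the tub; origin under it. Leave alone.
- flake_can: Orange can, 66 mm diameter, 80 mm high, standing left of the tub at the back; origin under it. Leave alone.
- pipe_mid (a point): Middle of a fixed white water pipe, 32 mm diameter, parallel to tub y above the tub's back: axis at tub x = +65, z = 390 mm, between 32 mm posts at x = +65, y = -205 and +205 mm. A tool held upright over the tipped-back lid's handle would hit it: lean the tool 25 to 45 degrees, its top to the tub's front.
- lid_tab (a point): Middle of the black catch tab on the lid's right (-y) edge, which lands on the stay's red handle: 30 mm along the lid, 24 mm wide, 6 mm thick, in the plane of the lid, 120 mm from the hinge axis, from y = -78 to -102 mm.

How it is judged:
By the outcome, as a careful person would: the job done as asked, in the order asked, and still so for the second after the job is handed in, with the robot touching nothing.
It also fails if it takes over 67 s, if anything falls off the work surface, if the arm or the gripper's body presses on something with over 40 N, if the wrist force passes 120 N, or if a joint passes its speed limit or range.

### The arm

A 6-joint arm with a two-finger parallel gripper is mounted at the origin on the work surface. World frame = base frame: x ahead of the robot, y to its left, z up, the work surface at z = 0. Lengths are in mm, angles in rad, forces in N, time in s.
With the tool pointing down it reaches from about 350 to 800 mm from the base axis. Payload 7.3 kg.
Tool frame: the origin (TCP) lies on the front face of the gripper's body, between the roots of the fingers; the fingertips stand 73 mm ahead of it and the grasp point (between the pads) lies 54 mm ahead of it; x points along the fingers, y is the direction in which the jaws open and shut, and the axes are right-handed (so a half turn about x gives the same grasp; the last joint's range is limited). The gripper opens to 85 mm and grips with 20 to 120 N. Pads are 22 mm wide; open, the fingers measure 114 mm over their backs; the gripper's body (76 mm by 85 mm) begins 54 mm behind the grasp point. The pads swing forward as they close: fully open they stand 13 mm farther back than shut.
Start: joints at [1.023, 0.342, 1.524, -0, 1.275, -0.146], TCP at [205.299, 483.208, 303.922] pointing down, gripper open.
Joint ranges: [-2.53, 2.53], [-0.77, 2.02], [0.04, 2.7], [-1, 4.14], [0.28, 2.66], [-3.11, 3.11]. Speed limits (rad/s): [2.57, 2.57, 3.14, 3.14, 3.14, 3.14].

### API

Orientations are given as [roll, pitch, yaw] about the fixed x, y, z axes, in that order (R = Rz(yaw) Ry(pitch) Rx(roll)).
In Python, from station import arm, viewer gives the robot as it stands. The module is installed in compiled form; this text tells all that it offers.
- The arm moves only by the tool servo_tool, never from a script. Its argument "commands" is one flat list of numbers, 7 for each row, row after row: the shift along the world's x, y, z in mm, then the turn, a rotation vector about the world's x, y, z in degrees, then the finger opening in mm, from 0 to 85.4. A call has 1 to 8 rows; each row shifts and turns the commanded pose from where the row before left it; what a row does not reach is not made up. A row lasts 1/10 s, in which the tool goes at most 50 mm and 8.59 degrees, less where a joint would pass 70% of its speed; a pose out of reach is approached as far as the arm can. A call with a gripper value outside its range is refused whole. The fingers move at their own pace and stop on an object; the grip force is fixed at half the most. Time passes only in rows, so rows that do not move let the fingers close. It gives the time, the measured TCP pose, the force and the opening at its end, in the units of the state.
- arm.state(): the state, without advancing time (a new reading comes with each control period).
- viewer.get_image(name): name is "scene" or "top" or "wrist"; returns a dict with "color" (400x640x3 uint8, blue, green, red), "K" (3x3 intrinsics, pixels), "view" (4x4, takes a point from world to camera coordinates). Camera axes: x right, y up, looking along -z (the intrinsics and any distortion apply to the point x, -y, -z); pixel columns grow to the right and rows downward; lengths in mm; the calibration is good to about 2 mm. A picture is of the moment at which its call begins. There is no depth.
- arm.hand_in(): hands the job in, once; it reports no verdict.
The state is a dict: "time": time; "joint_pos": joint angles; "joint_vel": joint speeds; "tau": joint torques, N m; "eef_pos": TCP position; "orientation": TCP orientation; "ft_force": force on the tool from outside, world axes, zero at the start; "wrist_torque": the same for the moment, N m; "finger_gap": opening from 0.0 (shut) to 1.0 (fully open).
Only numpy, scipy, OpenCV 4.12 (cv2) and the standard library are available. Lean on these libraries where they do the work, as an engineer would, in place of code of your own. Each camera call takes 0.05 s, during which the arm holds its last target. There are 200 camera calls.

## Working session

There is one attempt and no reset: what is moved stays moved. The work goes in short steps, Python scripts to look and compute and a tool call to move; the robot and the scene stay as the last step left them, time stands still between calls to the robot, and variables do not carry over. Pictures are saved under pics/ and viewed, about 8 in all and at most 12, crops included, and the job is handed in when it is done.

Besides the shell and the picture viewer there is one more tool, called after ">>>" in YAML: its name, and indented under it one key for each argument. servo_tool: Moves the arm, as the interface text tells. Its arguments: {"type":"object","properties":{"commands":{"type":"array","items":{"type":"number"}}},"required":["commands"]}

```bash
mkdir -p pics
python3 - <<'E'
from station import arm, viewer
import cv2,numpy as np
print(arm.state())
for n in("scene","top"):
    d=viewer.get_image(n);cv2.imwrite(f"pics/{n}0.png",d["color"]);print(n,d["K"].tolist(),np.round(d["view"],4).tolist(),[k for k in d])
E
```

```text
{'time': 0.0, 'joint_pos': array([ 1.02303372e+00,  3.42729685e-01,  1.52502362e+00,  1.06619538e-05,
        1.27543860e+00, -1.45986863e-01]), 'joint_vel': array([-3.22309222e-04,  8.28537728e-05, -2.22538762e-04, -5.88474109e-04,
        1.78006595e-04, -2.53608580e-03]), 'tau': array([ 1.11670579e-03, -4.33675325e+01, -2.46015018e+01, -6.04165234e-05,
        7.73952459e-03,  3.04803564e-05]), 'eef_pos': array([205.11556098, 482.94609357, 303.21996956]), 'orientation': array([-1.72315814,  1.56919704, -2.124937  ]), 'ft_force': array([-0.64312938, -0.09351539, -0.14296577]), 'wrist_torque': array([ 0.00408624, -0.01033743,  0.01767756]), 'finger_gap': 0.9980333902191227}
scene [[486.6640339662659, 0.0, 323.16561813036543], [0.0, 486.6640339662659, 207.4192591713637], [0.0, 0.0, 1.0]] [[0.6878, 0.7258, 0.0102, -349.2831], [-0.5776, 0.5388, 0.6132, 130.0496], [0.4396, -0.4276, 0.7898, -1965.2825], [0.0, 0.0, 0.0, 1.0]] ['color', 'K', 'view']
top [[474.1022067468548, 0.0, 317.4091735714598], [0.0, 474.1022067468548, 201.15779357379006], [0.0, 0.0, 1.0]] [[-0.0209, -0.9998, -0.0012, 19.97], [0.9799, -0.0207, 0.1984, -564.5664], [-0.1983, 0.003, 0.9801, -1520.7993], [0.0, 0.0, 0.0, 1.0]] ['color', 'K', 'view']
```

View pics/scene0.png

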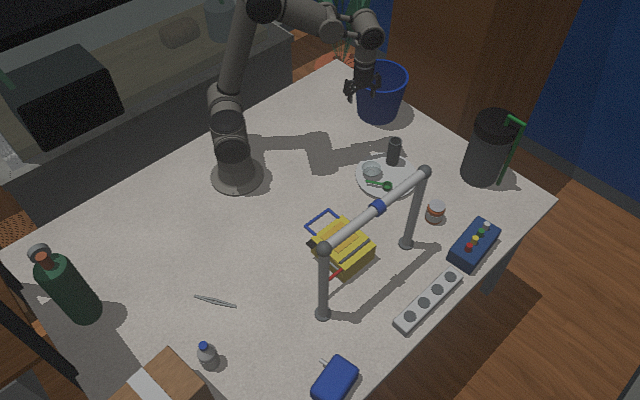

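View pics/top0.png

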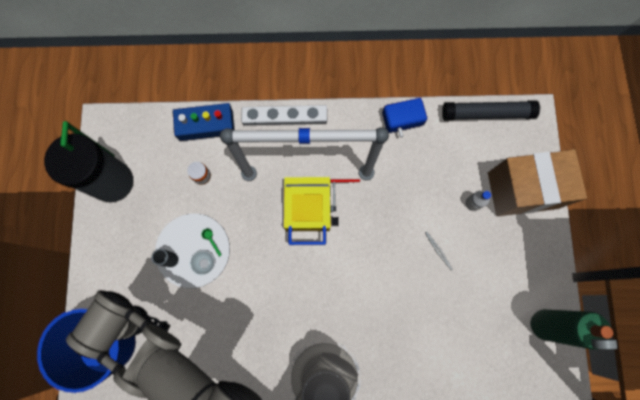

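The scene view shows the tub at (340,245), its blue bar at (322,220) and the red handle at (335,272). In the top view the bar is at (307,242), the red handle at (345,181), the tab at (335,221) and the pipe's band at (304,136). Next I measure these with masks.

```bash
cat > h.py <<'E'
import cv2,numpy as np
from station import arm,viewer
def ray(d,u,v):
    V=np.array(d["view"],float);R=V[:3,:3];c=-R.T@V[:3,3]
    K=d["K"];q=np.array([(u-K[0][2])/K[0][0],-(v-K[1][2])/K[1][1],-1.]);r=R.T@q
    return c,r/np.linalg.norm(r)
def onz(d,u,v,z):
    c,r=ray(d,u,v);return c+r*(z-c[2])/r[2]
def tri(ds,ps):
    A=np.zeros((3,3));b=np.zeros(3);rs=[ray(d,*p) for d,p in zip(ds,ps)]
    for c,r in rs:
        P=np.eye(3)-np.outer(r,r);A+=P;b+=P@c
    x=np.linalg.solve(A,b);return x,[round(float(np.linalg.norm((np.eye(3)-np.outer(r,r))@(x-c))),1) for c,r in rs]
def proj(d,p):
    q=np.array(d["view"])@np.append(p,1);q=q[:3]*[1,-1,-1];q=np.array(d["K"])@q;return q[:2]/q[2]
def mask(img,col):
    h=cv2.cvtColor(img,cv2.COLOR_BGR2HSV)
    if col=="blue":return cv2.inRange(h,(105,90,50),(130,255,255))
    if col=="yellow":return cv2.inRange(h,(20,110,60),(35,255,255))
    if col=="red":return cv2.inRange(h,(0,130,70),(8,255,255))|cv2.inRange(h,(172,130,70),(180,255,255))
    if col=="black":return cv2.inRange(h,(0,0,0),(180,255,45))
def blobs(img,col,box,amin=15):
    x0,y0,x1,y1=box;m=mask(img,col)[y0:y1,x0:x1]
    n,l,s,c=cv2.connectedComponentsWithStats(m);out=[]
    for i in range(1,n):
        if s[i,4]>=amin:
            ys,xs=np.nonzero(l==i);r=cv2.minAreaRect(np.c_[xs+x0,ys+y0].astype(np.float32))
            out.append((int(s[i,4]),np.round(c[i]+[x0,y0],1).tolist(),np.round(cv2.boxPoints(r),1).tolist()))
    return out
E
python3 - <<'E'
from h import *
for n,b in(("top",(270,120,375,255)),("scene",(290,190,400,300))):
    d=viewer.get_image(n)
    for c in("blue","yellow","red"):
        for o in blobs(d["color"],c,b):print(n,c,o)
    x0,y0,x1,y1=b;cr=d["color"][y0:y1,x0:x1]
    cr=cv2.resize(cr,None,fx=3.6,fy=3.6,interpolation=cv2.INTER_CUBIC)
    cr=cv2.convertScaleAbs(cr,alpha=1.5)
    cr=cr[:486]; globals()[n]=cr
H=min(top.shape[0],scene.shape[0])
cv2.imwrite("pics/c1.png",np.hstack([top[:396] if 0 else cv2.copyMakeBorder(top,0,0,0,0)[:H],scene[:H]]));print(top.shape,scene.shape)
E
```

```text
top blue (165, [303.9, 135.1], [[298.0, 128.0], [309.0, 128.0], [309.0, 142.0], [298.0, 142.0]])
top blue (241, [306.1, 239.1], [[288.0, 227.0], [325.0, 227.0], [325.0, 244.0], [288.0, 244.0]])
top yellow (2343, [306.7, 203.3], [[284.0, 230.0], [284.0, 177.0], [331.0, 177.0], [331.0, 230.0]])
top red (56, [344.5, 180.5], [[331.0, 180.0], [358.0, 180.0], [358.0, 181.0], [331.0, 181.0]])
scene blue (123, [378.7, 204.8], [[369.0, 205.0], [377.5, 196.5], [387.0, 206.0], [378.5, 214.5]])
scene blue (140, [318.5, 219.4], [[303.3999938964844, 225.1999969482422], [329.29998779296875, 204.89999389648438], [338.5, 216.60000610351562], [312.5, 236.89999389648438]])
scene yellow (388, [330.0, 229.3], [[310.5, 237.39999389648438], [343.0, 213.0], [349.20001220703125, 221.3000030517578], [316.79998779296875, 245.6999969482422]])
scene yellow (862, [351.1, 249.6], [[325.79998779296875, 255.0], [359.70001220703125, 226.10000610351562], [376.0, 245.1999969482422], [342.0, 274.1000061035156]])
scene red (46, [335.2, 273.3], [[327.6000061035156, 277.29998779296875], [340.3999938964844, 267.0], [342.20001220703125, 269.20001220703125], [329.3999938964844, 279.5]])Traceback (most recent call last):
  File "<stdin>", line 11, in <module>
cv2.error: OpenCV(4.12.0) :-1: error: (-5:Bad argument) in function 'copyMakeBorder'
> Overload resolution failed:
>  - copyMakeBorder() missing required argument 'borderType' (pos 6)
>  - copyMakeBorder() missing required argument 'borderType' (pos 6)
```

Run:
```python
from h import *
t=viewer.get_image("top");s=viewer.get_image("scene")
m=mask(t["color"],"blue")
print(m[225:247,300:312].sum(1)/255, [ (int(r),np.nonzero(m[r,285:330])[0][[0,-1]]+285) for r in range(238,246) if m[r,285:330].any()])
bar=onz(t,306.5,241.5,90);print("bar top@90",bar,"ends",onz(t,288,241.5,90),onz(t,325.,241.5,90))
print("scene proj of bar",proj(s,bar), proj(s,onz(t,288,241.5,90)),proj(s,onz(t,325.,241.5,90)))
print("pipe",tri([t,s],[(303.9,135.1),(378.7,204.8)]))
print("red tri",tri([t,s],[(344.5,180.5),(335.2,273.3)]))
for z in(76,90,108):print("red ends",z,onz(t,331,180.5,z),onz(t,358.5,180.5,z))
```

```text
[ 0.  0.  0.  0.  0.  0.  0.  0.  0.  0.  0.  0.  0.  0.  0.  0. 12. 12.
 12. 12.  0.  0.] [(238, array([288, 325])), (239, array([288, 325])), (240, array([288, 325])), (241, array([288, 325])), (242, array([288, 325])), (243, array([289, 325])), (244, array([289, 324]))]
bar top@90 [427.14501025  45.8697154   90.        ] ends [428.38861856 105.06286603  90.        ] [425.90151807 -13.31790827  90.        ]
scene proj of bar [317.16358764 217.78891825] [329.42896564 208.97688469] [304.5422872 226.8566635]
pipe (array([678.18579456,  43.99148794, 398.96883565]), [3.3, 3.3])
red tri (array([629.54664836, -74.87527317,  95.75078301]), [8.8, 8.8])
red ends 76 [629.81811874 -38.31641852  76.        ] [ 627.88941525 -129.43114805   76.        ]
red ends 90 [626.3532553  -37.84761884  90.        ] [ 624.44223949 -128.12675664   90.        ]
red ends 108 [621.89843088 -37.24487638 108.        ] [ 620.01015638 -126.44968196  108.        ]
```

>>> servo_tool:
  commands: [20, -40, -3, 0, 0, -6, 40, 20, -40, -3, 0, 0, -6, 40, 20, -40, -3, 0, 0, -6, 40, 20, -40, -3, 0, 0, -6, 40, 20, -40, -3, 0, 0, -6, 40, 20, -40, -3, 0, 0, -6, 40, 20, -40, -3, 0, 0, -6, 40, 20, -40, -3, 0, 0, -6, 40]

```text
time: 1.1
eef_pos: [365.7, 161.5, 280.0]
orientation: [1.516, 1.57, 0.272]
ft_force: [-0.3, -0.4, -0.4]
finger_gap: 0.466
```

>>> servo_tool:
  commands: [20, -40, -3, 0, 0, -6, 40, 20, -40, -3, 0, 0, -6, 40, 19, -37, -5, 0, 0, -8, 40, 0, 0, 0, 0, 0, 0, 40, 0, 0, 0, 0, 0, 0, 40]

```text
time: 1.6
eef_pos: [424.3, 45.6, 268.7]
orientation: [-1.961, 1.57, 2.732]
ft_force: [-0.4, 0.0, 0.1]
finger_gap: 0.467
```

Run:
```python
from h import *
from scipy.spatial.transform import Rotation as Ro
d=viewer.get_image("wrist");s=arm.state();print(s)
R=Ro.from_euler("xyz",s["orientation"]).as_matrix();print(R.round(3))
for c in("blue","red"):
    for o in blobs(d["color"],c,(0,0,640,400),60):print(c,o,onz(d,*o[1],90).round(1),[onz(d,*q,90).round(0).tolist() for q in o[2]])
cv2.imwrite("pics/w1.png",d["color"])
```

```text
{'time': 1.65, 'joint_pos': array([-7.13277494e-02,  1.98388724e-01,  1.83020064e+00,  4.17174718e-04,
        1.11372154e+00, -5.40603561e-02]), 'joint_vel': array([ 0.02988261, -0.01081793,  0.00593651, -0.00054546, -0.00195988,
        0.00115062]), 'tau': array([-1.06329616e+00, -3.30458593e+01, -2.27978879e+01, -6.67066360e-02,
       -5.22575446e-02,  1.41527885e-02]), 'eef_pos': array([423.93936539,  46.39514538, 268.78766603]), 'orientation': array([-2.10515291,  1.5699864 ,  2.58978443]), 'ft_force': array([-0.16171542,  0.26129215,  0.04327123]), 'wrist_torque': array([ 0.00669166,  0.01673394, -0.05472646]), 'finger_gap': 0.4724056162640926}
[[-0.001  1.    -0.017]
 [ 0.    -0.017 -1.   ]
 [-1.    -0.001 -0.   ]]
blue (3796, [329.5, 176.5], [[306.0, 112.0], [392.0, 112.0], [392.0, 263.0], [306.0, 263.0]]) [436.   59.1  90. ] [[420.0, 107.0, 90.0], [481.0, 106.0, 90.0], [487.0, -16.0, 90.0], [416.0, -14.0, 90.0]]
blue (167, [633.6, 392.4], [[627.0, 384.0], [639.0, 384.0], [639.0, 399.0], [627.0, 399.0]]) [ 725.  -159.5   90. ] [[716.0, -149.0, 90.0], [727.0, -149.0, 90.0], [732.0, -168.0, 90.0], [721.0, -168.0, 90.0]]
red (1184, [544.6, 315.9], [[527.0999755859375, 356.20001220703125], [547.2999877929688, 272.0], [561.5999755859375, 275.3999938964844], [541.5, 359.6000061035156]]) [623.3 -70.5  90. ] [[616.0, -114.0, 90.0], [617.0, -27.0, 90.0], [630.0, -30.0, 90.0], [630.0, -119.0, 90.0]]
```

View pics/w1.png

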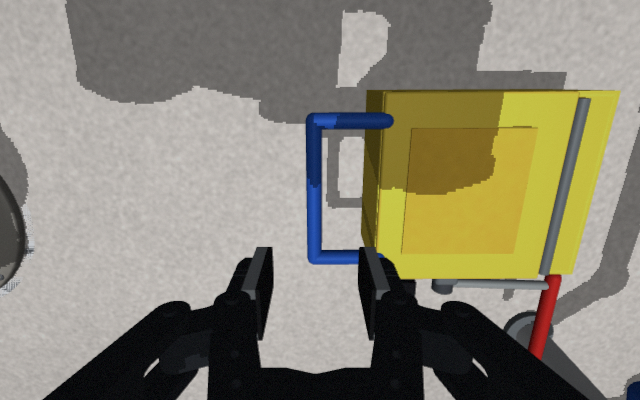

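The wrist view (right = +x, up = +y) shows the bar as a vertical strip at columns 306–321, rows 112–263, the grey hinge rod from (585,100) to (545,272), and the red handle from (554,275) to (534,358).

Run:
```python
from h import *
d=viewer.get_image("wrist");t=viewer.get_image("top")
m=mask(d["color"],"blue")
for r in(130,150,170,190,210,230,245):
    c=np.nonzero(m[r,290:340])[0]+290;print(r,c.min(),c.max(),onz(d,c.mean(),r,90).round(1))
print("hinge",onz(d,585,100,90).round(1),onz(d,545,272,90).round(1))
m=mask(d["color"],"red")
for r in(285,300,315,330,345):
    c=np.nonzero(m[r])[0];print("red",r,c.mean(),[onz(d,c.mean(),r,z).round(1).tolist() for z in(76,90,105)])
print("tri red",tri([d,t],[(544.6,315.9),(344.5,180.5)]))
```

```text
130 307 322 [424.9  95.1  90. ]
150 307 321 [424.3  80.4  90. ]
170 307 321 [424.   65.2  90. ]
190 307 321 [423.7  49.4  90. ]
210 307 321 [423.4  33.   90. ]
230 308 321 [423.5  15.9  90. ]
245 308 321 [423.3   2.6  90. ]
hinge [616.4 112.8  90. ] [615.2 -25.5  90. ]
red 285 553.5 [[636.0, -47.6, 76.0], [624.8, -38.2, 90.0], [612.8, -28.2, 105.0]]
red 300 548.0 [[634.2, -63.3, 76.0], [623.1, -53.1, 90.0], [611.2, -42.2, 105.0]]
red 315 544.0 [[633.7, -79.5, 76.0], [622.7, -68.5, 90.0], [610.8, -56.7, 105.0]]
red 330 541.0 [[634.2, -96.3, 76.0], [623.1, -84.4, 90.0], [611.2, -71.6, 105.0]]
red 345 537.0 [[633.7, -113.7, 76.0], [622.6, -100.8, 90.0], [610.8, -87.1, 105.0]]
tri red (array([631.13857724, -81.26577988,  76.79131754]), [3.0, 3.0])
```

>>> servo_tool:
  commands: [0, 0, -35, 0, 0, 0, 40, 0, 0, -40, 0, 0, 0, 40, 0, 0, -35, 0, 0, 0, 40, 0, 0, -15, 0, 0, 0, 40, 0, 0, 0, 0, 0, 0, 0, 0, 0, 0, 0, 0, 0, 0, 0, 0, 0, 0, 0, 0, 0, 0, 0, 0, 0, 0, 0, 0]

```text
time: 2.55
eef_pos: [423.1, 47.0, 144.7]
orientation: [-1.845, 1.569, 2.851]
ft_force: [-4.4, 3.5, 0.2]
finger_gap: 0.117
```

Run:
```python
from h import *
s=arm.state();print(s["eef_pos"],s["finger_gap"]*85.4,s["ft_force"],s["joint_pos"])
L=np.radians(40)
def tcp(q):
    l=L*min(1,q/1.5);x=np.array([np.sin(l),-np.cos(l)])
    return np.array([190*(1-np.cos(q)),190*np.sin(q)])-54*(x-[0,-1]),np.degrees(l)
qs=np.linspace(0,1.8,25);o=[tcp(q) for q in qs]
for i in range(24):print(i,(o[i+1][0]-o[i][0]).round(1),round(o[i+1][1]-o[i][1],2))
print(o[-1])
```

```text
[423.1004892   47.02000851 144.67550701] 10.0273820531459 [-4.41604848  3.53261364  0.16044729] [-7.00199052e-02  3.85514064e-01  1.99253129e+00  6.35302087e-04
  7.65511026e-01 -5.37364860e-02]
0 [-1.4 14.2] 2.0
1 [-0.3 14.1] 2.0
2 [ 0.8 13.8] 2.0
3 [ 1.8 13.5] 2.0
4 [ 2.9 13.1] 2.0
5 [ 3.9 12.7] 2.0
6 [ 4.8 12.2] 2.0
7 [ 5.8 11.6] 2.0
8 [ 6.7 10.9] 2.0
9 [ 7.5 10.2] 2.0
10 [8.3 9.4] 2.0
11 [9.1 8.5] 2.0
12 [9.8 7.6] 2.0
13 [10.4  6.7] 2.0
14 [11.   5.7] 2.0
15 [11.5  4.7] 2.0
16 [11.9  3.6] 2.0
17 [12.2  2.6] 2.0
18 [12.5  1.5] 2.0
19 [12.7  0.4] 2.0
20 [14.2  0.5] 0.0
21 [14.2 -0.6] 0.0
22 [14.1 -1.7] 0.0
23 [14.  -2.7] 0.0
(array([198.45786707, 172.3974498 ]), np.float64(40.0))
```

>>> servo_tool:
  commands: [-1.4, -0.1, 14.2, 0, -2, 0, 0, -0.3, -0.1, 14.1, 0, -2, 0, 0, 0.8, -0.1, 13.8, 0, -2, 0, 0, 1.8, -0.1, 13.5, 0, -2, 0, 0, 2.9, -0.1, 13.1, 0, -2, 0, 0, 3.9, -0.1, 12.7, 0, -2, 0, 0, 4.8, -0.1, 12.2, 0, -2, 0, 0, 5.8, -0.1, 11.6, 0, -2, 0, 0]

```text
time: 3.35
eef_pos: [437.4, 46.6, 248.8]
orientation: [1.592, 1.302, 0.006]
ft_force: [-23.5, 0.3, 11.0]
finger_gap: 0.114
```

Run:
```python
from h import *
s=arm.state();print({k:np.round(v,2) for k,v in s.items()})
d=viewer.get_image("scene");cv2.imwrite("pics/s2.png",cv2.resize(d["color"][110:310,220:460],None,fx=3,fy=3))
```

```text
{'time': np.float64(3.35), 'joint_pos': array([-0.08,  0.14,  1.99,  0.03,  0.74, -0.09]), 'joint_vel': array([-0.01, -0.18, -0.08,  0.04, -0.06, -0.04]), 'tau': array([ -1.71, -24.57, -31.21,   0.32,  -7.92,   0.06]), 'eef_pos': array([437.37,  46.57, 248.83]), 'orientation': array([1.59, 1.3 , 0.01]), 'ft_force': array([-23.45,   0.29,  11.05]), 'wrist_torque': array([0.13, 3.63, 0.08]), 'finger_gap': np.float64(0.11)}
```

View pics/s2.png

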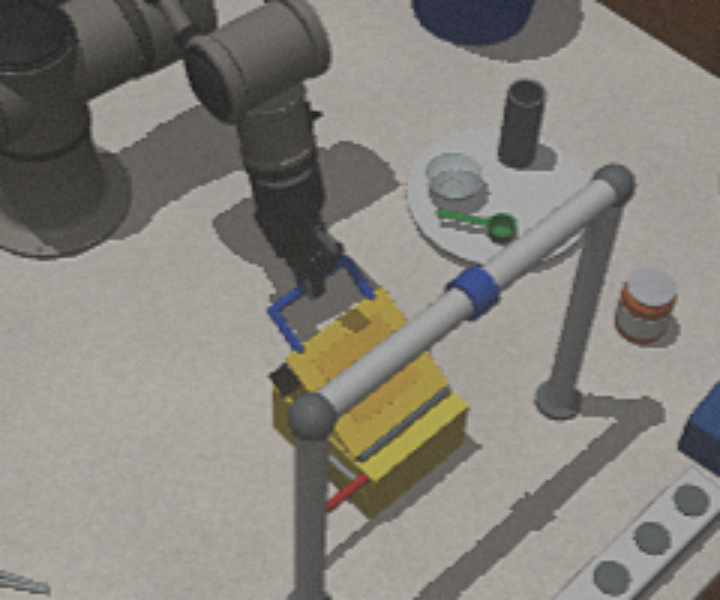

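Lid is about 0.6 open in the grip, nothing else disturbed. The force points to a slight inward bias, so I ease outward and continue.

>>> servo_tool:
  commands: [3.7, -0.1, 12.9, 0, -2, 0, 0, 7.5, -0.1, 10.2, 0, -2, 0, 0, 8.3, -0.1, 9.4, 0, -2, 0, 0, 9.1, -0.1, 8.5, 0, -2, 0, 0]

```text
time: 3.8
eef_pos: [471.0, 45.8, 291.9]
orientation: [1.59, 1.149, 0.002]
ft_force: [1.9, 3.9, -4.8]
finger_gap: 0.114
```

Run:
```python
from h import *
s=arm.state();print({k:np.round(v,2) for k,v in s.items()})
```

```text
{'time': np.float64(3.8), 'joint_pos': array([-0.08,  0.1 ,  1.94,  0.06,  0.68, -0.1 ]), 'joint_vel': array([-0.  , -0.02, -0.13,  0.06, -0.23, -0.04]), 'tau': array([ -1.44, -33.52, -25.57,  -0.36,  -1.57,   0.14]), 'eef_pos': array([470.97,  45.79, 291.91]), 'orientation': array([1.59, 1.15, 0.  ]), 'ft_force': array([ 1.87,  3.89, -4.84]), 'wrist_torque': array([0.47, 0.54, 0.29]), 'finger_gap': np.float64(0.11)}
```

>>> servo_tool:
  commands: [9.8, -0.1, 7.6, 0, -2, 0, 0, 10.4, -0.1, 6.7, 0, -2, 0, 0, 11, -0.1, 5.7, 0, -2, 0, 0, 11.5, -0.1, 4.7, 0, -2, 0, 0, 11.9, -0.1, 3.6, 0, -2, 0, 0, 12.2, -0.1, 2.6, 0, -2, 0, 0, 12.5, -0.1, 1.5, 0, -2, 0, 0, 12.7, -0.1, 0.4, 0, -2, 0, 0]

```text
time: 4.6
eef_pos: [564.5, 44.1, 324.3]
orientation: [1.588, 0.868, -0.001]
ft_force: [-1.8, 3.7, -4.2]
finger_gap: 0.111
```

>>> servo_tool:
  commands: [14.2, -0.1, 0.5, 0, 0, 0, 0, 14.2, -0.1, -0.6, 0, 0, 0, 0, 12, -0.1, -1.7, 0, 0, 0, 0, 8, -0.1, -1.7, 0, 0, 0, 0]

```text
time: 5.0
eef_pos: [613.5, 43.6, 321.1]
orientation: [1.588, 0.868, -0.001]
ft_force: [0.1, 1.3, 2.1]
finger_gap: 0.116
```

Run:
```python
from h import *
from scipy.spatial.transform import Rotation as Ro
s=arm.state();print({k:np.round(v,2) for k,v in s.items()})
R=Ro.from_euler("xyz",s["orientation"]).as_matrix();print(R.round(3),"grasp",s["eef_pos"]+54*R[:,0])
d=viewer.get_image("scene");cv2.imwrite("pics/s3.png",cv2.resize(d["color"][110:310,220:460],None,fx=3,fy=3))
```

```text
{'time': np.float64(5.0), 'joint_pos': array([-0.07,  0.26,  1.76,  0.11,  0.42, -0.14]), 'joint_vel': array([ 0.01,  0.16, -0.16, -0.01,  0.01,  0.03]), 'tau': array([-1.100e+00, -3.864e+01, -2.374e+01,  3.000e-02, -2.510e+00,
        3.000e-02]), 'eef_pos': array([613.52,  43.58, 321.12]), 'orientation': array([ 1.59,  0.87, -0.  ]), 'ft_force': array([0.07, 1.28, 2.1 ]), 'wrist_torque': array([ 0.14, -0.05,  0.16]), 'finger_gap': np.float64(0.12)}
[[ 0.647  0.763 -0.014]
 [-0.001 -0.017 -1.   ]
 [-0.763  0.647 -0.011]] grasp [648.43874927  43.54287959 279.92543728]
```

View pics/s3.png

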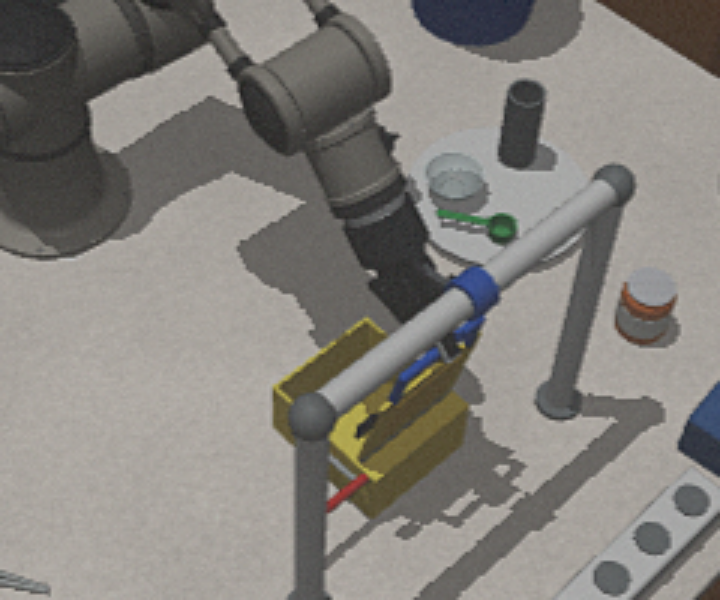

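Lid is nearly at its back stop (grasp point x=648 against about 657 expected), clear of the pipe. Last few mm gently.

>>> servo_tool:
  commands: [5, 0, -1.2, 0, 0, 0, 0, 4, 0, -1, 0, 0, 0, 0, 2, 0, -0.5, 0, 0, 0, 0, 0, 0, 0, 0, 0, 0, 0]

```text
time: 5.45
eef_pos: [619.5, 43.7, 319.8]
orientation: [1.587, 0.873, -0.001]
ft_force: [-43.4, -3.9, 30.5]
finger_gap: 0.109
```

>>> servo_tool:
  commands: [-4, 0, 1, 0, 0, 0, 0, 0, 0, 0, 0, 0, 0, 0]

```text
time: 5.65
eef_pos: [618.3, 43.6, 319.9]
orientation: [1.588, 0.869, -0.001]
ft_force: [-10.1, -0.2, 13.0]
finger_gap: 0.11
```

>>> servo_tool:
  commands: [0, 0, 0, 0, 0, 0, 40, 0, 0, 0, 0, 0, 0, 40, 0, 0, 0, 0, 0, 0, 40, -13, 0, 15, 0, 0, 0, 40, -19, 0, 23, 0, 0, 0, 40, -26, 0, 31, 0, 0, 0, 40, -26, 0, 20, 0, 0, 0, 40, -10, 0, 0, 0, 0, 0, 40]

```text
time: 6.45
eef_pos: [523.8, 43.9, 409.9]
orientation: [1.588, 0.867, -0.001]
ft_force: [1.2, 0.0, 1.0]
finger_gap: 0.468
```

Run:
```python
from h import *
s=arm.state();print({k:np.round(v,2) for k,v in s.items()})
d=viewer.get_image("scene");t=viewer.get_image("top")
for n,i,b in(("scene",d,(290,190,400,300)),("top",t,(270,100,375,255))):
    for c in("red","blue"):
        for o in blobs(i["color"],c,b):print(n,c,o)
a=cv2.resize(d["color"][180:300,300:420],None,fx=3.3,fy=3.3);b=cv2.resize(t["color"][130:250,260:380],None,fx=3.3,fy=3.3)
cv2.imwrite("pics/s4.png",np.hstack([a,b]))
```

```text
{'time': np.float64(6.45), 'joint_pos': array([-0.09,  0.01,  1.8 ,  0.1 ,  0.63, -0.13]), 'joint_vel': array([-0.03, -0.14,  0.24,  0.03, -0.05, -0.04]), 'tau': array([  0.3 , -28.46, -28.29,   0.18,  -2.32,   0.08]), 'eef_pos': array([523.85,  43.88, 409.94]), 'orientation': array([ 1.59,  0.87, -0.  ]), 'ft_force': array([1.25, 0.03, 1.  ]), 'wrist_torque': array([-0.04,  0.24,  0.02]), 'finger_gap': np.float64(0.47)}
scene red (46, [335.4, 273.1], [[327.6000061035156, 277.20001220703125], [340.5, 267.1000061035156], [342.29998779296875, 269.3999938964844], [329.3999938964844, 279.5]])
scene blue (131, [378.8, 205.3], [[369.0, 205.0], [377.5, 196.5], [387.5, 206.5], [379.0, 215.0]])
scene blue (129, [366.8, 227.4], [[347.8999938964844, 240.10000610351562], [379.79998779296875, 214.5], [383.3999938964844, 219.0], [351.5, 244.60000610351562]])
top red (56, [344.5, 180.5], [[331.0, 180.0], [358.0, 180.0], [358.0, 181.0], [331.0, 181.0]])
top blue (165, [303.9, 135.1], [[298.0, 128.0], [309.0, 128.0], [309.0, 142.0], [298.0, 142.0]])
top blue (205, [305.2, 156.6], [[285.0, 154.0], [325.0, 154.0], [325.0, 165.0], [285.0, 165.0]])
```

View pics/s4.png

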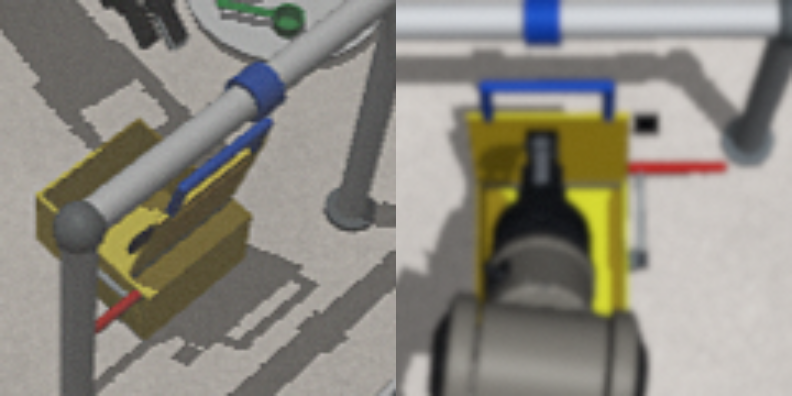

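The lid rests tipped back by itself (bar at the back, robot clear), and the red handle hasn't moved: it is still at (344.5,180.5) in the top view. Now I check reach for the stay.

```bash
cat > k.py <<'E'
import numpy as np
from scipy.optimize import least_squares
S=[(1.023,.3427,1.525,1.2754,205.1,482.9,303.2),(-.0713,.1984,1.8302,1.1137,423.9,46.4,268.8),(-.07,.3855,1.9925,.7655,423.1,47,144.7),
(-.08,.14,1.99,.74,437.4,46.6,248.8),(-.08,.1,1.94,.68,471,45.8,291.9),(-.07,.26,1.76,.42,613.5,43.6,321.1),(-.09,.01,1.8,.63,523.8,43.9,409.9)]
def fk(p,a,b,c):
    s=a+b+c;A,B,C,D,E,a0,z0=p
    return np.array([a0+A*np.sin(a)+B*np.cos(a)+C*np.sin(a+b)+D*np.cos(a+b)+E*np.sin(s),z0+A*np.cos(a)-B*np.sin(a)+C*np.cos(a+b)-D*np.sin(a+b)+E*np.cos(s)])
off=150
def res(p):return np.concatenate([fk(p[:7],a,b,c)-[np.sqrt(max(x*x+y*y-p[7]**2,1)),z] for _,a,b,c,x,y,z in S])
f=least_squares(res,[450,0,400,0,200,0,150,100],x_scale=100);P=f.x
def ik(x,y,z,lean):
    r=np.sqrt(x*x+y*y-P[7]**2)
    g=lambda q:np.append((fk(P[:7],*q)-[r,z])/100,(q.sum()-(np.pi-np.radians(lean)))*3)
    o=least_squares(g,[.3,1.8,.6]);return o.x.round(2),round(o.cost,4)
if __name__=="__main__":
    print(P.round(0),res(P).round(1))
    for lean in(0,10,20,25,30,40):
        l=np.radians(lean)
        for gx,gz in((630,77),(601,142),(520,168)):print(lean,gx,ik(gx-54*np.sin(l),-103,gz+54*np.cos(l),lean))
E
python3 k.py
```

```text
[508.  -7. 382.  46. 245.   4. 223.  73.] [ 0.3  0.3 -0.4 -1.   0.1 -0.7 -0.3  1.   0.7  0.4 -0.4  0.6  0.  -0.7]
0 630 (array([0.71, 1.4 , 1.03]), np.float64(0.0))
0 601 (array([0.59, 1.43, 1.12]), np.float64(0.0))
0 520 (array([0.43, 1.63, 1.08]), np.float64(0.0))
10 630 (array([0.64, 1.57, 0.76]), np.float64(0.0))
10 601 (array([0.51, 1.59, 0.87]), np.float64(0.0))
10 520 (array([0.35, 1.77, 0.84]), np.float64(0.0))
20 630 (array([0.59, 1.72, 0.48]), np.float64(0.0))
20 601 (array([0.45, 1.74, 0.6 ]), np.float64(0.0))
20 520 (array([0.29, 1.92, 0.59]), np.float64(0.0))
25 630 (array([0.57, 1.8 , 0.34]), np.float64(0.0))
25 601 (array([0.43, 1.82, 0.46]), np.float64(0.0))
25 520 (array([0.27, 1.99, 0.45]), np.float64(0.0))
30 630 (array([0.57, 1.87, 0.19]), np.float64(0.0))
30 601 (array([0.42, 1.89, 0.31]), np.float64(0.0))
30 520 (array([0.25, 2.06, 0.31]), np.float64(0.0))
40 630 (array([ 0.58,  2.  , -0.13]), np.float64(0.0))
40 601 (array([0.41, 2.03, 0.01]), np.float64(0.0))
40 520 (array([0.25, 2.19, 0.01]), np.float64(0.0))
```

>>> servo_tool:
  commands: [0, -37, 0, 0, 5, 0, 40, 0, -37, 0, 0, 5, 0, 40, 0, -37, 0, 0, 5, 0, 40, 0, -38, 0, 0, 5, 0, 40, 15, 0, -46, 0, 0, 0, 40, 15, 0, -46, 0, 0, 0, 40, 15, 0, -46, 0, 0, 0, 40, 15, 0, -46, 0, 0, 0, 40]

```text
time: 7.35
eef_pos: [585.0, -105.5, 218.6]
orientation: [1.591, 1.224, 0.001]
ft_force: [0.3, -0.3, 0.5]
finger_gap: 0.468
```

>>> servo_tool:
  commands: [0, 0, -23, 0, 0, 0, 40, 0, 0, 0, 0, 0, 0, 40]

```text
time: 7.55
eef_pos: [582.9, -104.5, 193.2]
orientation: [1.601, 1.233, 0.011]
ft_force: [-0.6, 0.3, -1.3]
finger_gap: 0.469
```

Run:
```python
from h import *
from scipy.spatial.transform import Rotation as Ro
d=viewer.get_image("wrist");s=arm.state();t=viewer.get_image("top");print(s["joint_pos"].round(2),s["eef_pos"].round(1),s["ft_force"].round(1))
R=Ro.from_euler("xyz",s["orientation"]).as_matrix();print(R.round(3))
m=mask(d["color"],"red")
ys,xs=np.nonzero(m);print(len(xs),xs.min(),xs.max(),ys.min(),ys.max())
for r in range(ys.min()+3,ys.max(),12):
    c=np.nonzero(m[r])[0]
    if len(c):print(r,c.min(),c.max(),[onz(d,c.mean(),r,z).round(1).tolist() for z in(76,82,90)])
cv2.imwrite("pics/w2.png",d["color"])
```

```text
[-0.36  0.46  1.72  0.2   0.65 -0.48] [ 584.  -105.   196.4] [-0.2 -0.2  0.3]
[[ 0.336  0.942 -0.017]
 [ 0.002 -0.019 -1.   ]
 [-0.942  0.336 -0.008]]
3086 315 335 103 266
106 315 334 [[631.6, -35.5, 76.0], [629.3, -35.1, 82.0], [626.3, -34.6, 90.0]]
118 316 334 [[631.8, -42.1, 76.0], [629.5, -41.5, 82.0], [626.5, -40.7, 90.0]]
130 318 335 [[632.7, -48.9, 76.0], [630.3, -48.1, 82.0], [627.3, -47.0, 90.0]]
142 315 335 [[631.7, -55.7, 76.0], [629.4, -54.7, 82.0], [626.3, -53.3, 90.0]]
154 315 334 [[631.3, -62.7, 76.0], [629.0, -61.5, 82.0], [626.0, -59.8, 90.0]]
166 315 334 [[631.2, -69.9, 76.0], [628.9, -68.4, 82.0], [625.9, -66.4, 90.0]]
178 315 333 [[630.8, -77.3, 76.0], [628.5, -75.5, 82.0], [625.5, -73.2, 90.0]]
190 315 333 [[630.7, -84.8, 76.0], [628.5, -82.8, 82.0], [625.5, -80.1, 90.0]]
202 316 333 [[630.9, -92.5, 76.0], [628.7, -90.3, 82.0], [625.7, -87.3, 90.0]]
214 316 333 [[630.8, -100.4, 76.0], [628.6, -97.9, 82.0], [625.6, -94.6, 90.0]]
226 316 334 [[631.1, -108.5, 76.0], [628.8, -105.7, 82.0], [625.8, -102.1, 90.0]]
238 315 334 [[630.7, -116.7, 76.0], [628.4, -113.7, 82.0], [625.4, -109.6, 90.0]]
250 315 333 [[630.2, -125.1, 76.0], [628.0, -121.8, 82.0], [625.0, -117.4, 90.0]]
262 317 332 [[630.5, -133.8, 76.0], [628.2, -130.2, 82.0], [625.2, -125.4, 90.0]]
```

View pics/w2.png

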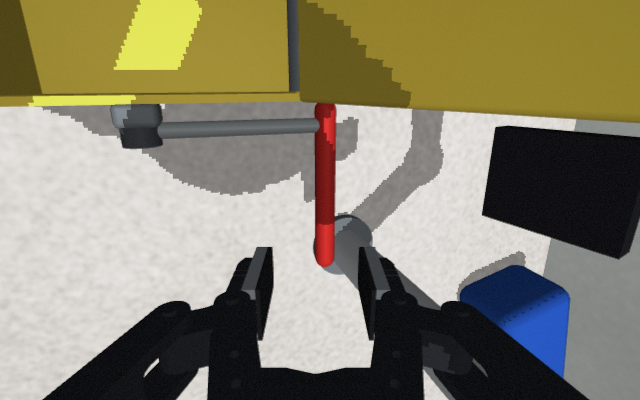

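The wrist view shows the red handle between the open jaws (columns 315–334, rows 103–266) at about x=631, z=76; its free end is at y≈-130 and the wire end near y≈-40.

>>> servo_tool:
  commands: [9, 0, -20, 0, 0, 0, 40, 9, 0, -20, 0, 0, 0, 40, 8, 0, -18, 0, 0, 0, 40, 2.6, 0, -10, 0, 0, 0, 40, 0, 0, 0, 0, 0, 0, 40, 0, 0, 0, 0, 0, 0, 0, 0, 0, 0, 0, 0, 0, 0, 0, 0, 0, 0, 0, 0, 0]

```text
time: 8.45
eef_pos: [610.5, -105.1, 131.2]
orientation: [1.591, 1.228, 0.004]
ft_force: [-10.9, -3.6, 0.9]
finger_gap: 0.116
```

>>> servo_tool:
  commands: [0, 0, 0, 0, 0, 0, 0, 0, 0, 0, 0, 0, 0, 0]

```text
time: 8.65
eef_pos: [610.5, -105.1, 131.2]
orientation: [1.592, 1.228, 0.004]
ft_force: [-9.8, -3.4, 0.2]
finger_gap: 0.119
```

Run:
```python
from h import *
s=arm.state();print({k:np.round(v,2) for k,v in s.items()})
p=np.linspace(.02,1.745,17);o=np.c_[93.4*np.cos(p),93.4*np.sin(p)];print(np.diff(o,axis=0).round(1).tolist())
```

```text
{'time': np.float64(8.65), 'joint_pos': array([-0.34,  0.59,  1.71,  0.22,  0.53, -0.5 ]), 'joint_vel': array([-0.,  0., -0.,  0.,  0.,  0.]), 'tau': array([  2.78, -51.49, -24.43,   1.62,  -3.56,   0.12]), 'eef_pos': array([ 610.45, -105.13,  131.17]), 'orientation': array([1.59, 1.23, 0.  ]), 'ft_force': array([-9.85, -3.35,  0.21]), 'wrist_torque': array([-0.43,  1.79, -0.02]), 'finger_gap': np.float64(0.12)}
[[-0.7, 10.0], [-1.8, 9.9], [-2.9, 9.6], [-3.9, 9.3], [-4.9, 8.8], [-5.8, 8.2], [-6.6, 7.6], [-7.4, 6.8], [-8.1, 6.0], [-8.7, 5.1], [-9.2, 4.1], [-9.6, 3.1], [-9.9, 2.0], [-10.0, 1.0], [-10.1, -0.1], [-10.0, -1.2]]
```

>>> servo_tool:
  commands: [-1.7, 0, 10, 0, 0, 0, 0, -1.8, 0, 9.9, 0, 0, 0, 0, -2.9, 0, 9.6, 0, 0, 0, 0, -3.9, 0, 9.3, 0, 0, 0, 0, -4.9, 0, 8.8, 0, 0, 0, 0, -5.8, 0, 8.2, 0, 0, 0, 0]

```text
time: 9.25
eef_pos: [589.8, -104.8, 186.9]
orientation: [1.592, 1.227, 0.004]
ft_force: [-7.0, -3.9, -3.7]
finger_gap: 0.118
```

>>> servo_tool:
  commands: [-6.6, 0, 7.6, 0, 0, 0, 0, -7.4, 0, 6.8, 0, 0, 0, 0, -8.1, 0, 6, 0, 0, 0, 0, -8.7, 0, 5.1, 0, 0, 0, 0, -9.2, 0, 4.1, 0, 0, 0, 0, -9.6, 0, 3.1, 0, 0, 0, 0, -9.9, 0, 2, 0, 0, 0, 0]

```text
time: 9.95
eef_pos: [533.4, -104.5, 224.0]
orientation: [1.589, 1.217, 0.001]
ft_force: [1.9, 10.3, 0.9]
finger_gap: 0.113
```

>>> servo_tool:
  commands: [-10, 0, 1, 0, 0, 0, 0, -9, 0, 0, 0, 0, 0, 0, -5, 0, -0.5, 0, 0, 0, 0, 0, 0, 0, 0, 0, 0, 0]

```text
time: 10.35
eef_pos: [510.6, -104.3, 226.8]
orientation: [1.587, 1.212, -0.002]
ft_force: [-0.6, 12.0, 9.5]
finger_gap: 0.112
```

>>> servo_tool:
  commands: [-4, 0, -0.4, 0, 0, 0, 0, -4, 0, -0.6, 0, 0, 0, 0, 0, 0, 0, 0, 0, 0, 0]

```text
time: 10.65
eef_pos: [503.6, -104.3, 226.3]
orientation: [1.586, 1.209, -0.003]
ft_force: [2.4, 15.3, 11.3]
finger_gap: 0.114
```

>>> servo_tool:
  commands: [-3, 0, -0.5, 0, 0, 0, 0, 0, 0, 0, 0, 0, 0, 0]

```text
time: 10.85
eef_pos: [500.5, -104.5, 226.2]
orientation: [1.584, 1.209, -0.004]
ft_force: [-1.1, 13.6, 16.0]
finger_gap: 0.115
```

>>> servo_tool:
  commands: [-3, 0, -0.5, 0, 0, 0, 0, 0, 0, 0, 0, 0, 0, 0]

```text
time: 11.05
eef_pos: [497.7, -104.4, 225.8]
orientation: [1.584, 1.209, -0.005]
ft_force: [0.3, 14.9, 17.0]
finger_gap: 0.109
```

>>> servo_tool:
  commands: [-2, 0, -0.5, 0, 0, 0, 0, 0, 0, 0, 0, 0, 0, 0]

```text
time: 11.25
eef_pos: [496.2, -104.4, 225.6]
orientation: [1.584, 1.208, -0.005]
ft_force: [3.0, 15.8, 16.1]
finger_gap: 0.113
```

>>> servo_tool:
  commands: [-3, 0, -0.5, 0, 0, 0, 0, 0, 0, 0, 0, 0, 0, 0]

```text
time: 11.45
eef_pos: [495.2, -104.3, 225.7]
orientation: [1.584, 1.203, -0.006]
ft_force: [15.9, 20.5, 7.8]
finger_gap: 0.108
```

>>> servo_tool:
  commands: [-2, 0, -0.5, 0, 0, 0, 0, 0, 0, 0, 0, 0, 0, 0]

```text
time: 11.65
eef_pos: [494.4, -104.3, 225.8]
orientation: [1.583, 1.2, -0.007]
ft_force: [22.6, 22.3, 8.1]
finger_gap: 0.115
```

Run:
```python
from h import *
d=viewer.get_image("scene");t=viewer.get_image("top");s=arm.state();print(s["orientation"],s["wrist_torque"])
for n,i,b in(("scene",d,(270,150,400,300)),("top",t,(270,150,375,255))):
    for c in("red",):
        for o in blobs(i["color"],c,b,8):print(n,c,o)
a=cv2.resize(d["color"][180:300,280:400],None,fx=3.3,fy=3.3);b=cv2.resize(t["color"][130:250,260:380],None,fx=3.3,fy=3.3)
cv2.imwrite("pics/s5.png",cv2.convertScaleAbs(np.hstack([a,b]),alpha=1.4))
```

```text
[ 1.58236097  1.20047339 -0.00712186] [ 3.31567817 -3.73439992  1.37667968]
scene red (22, [313.4, 237.2], [[305.8999938964844, 241.39999389648438], [318.6000061035156, 232.5], [319.79998779296875, 234.10000610351562], [307.0, 243.0]])
scene red (12, [298.6, 248.4], [[297.0, 247.0], [300.0, 247.0], [300.0, 250.0], [297.0, 250.0]])
top red (49, [338.2, 208.1], [[331.0, 207.0], [346.0, 207.0], [346.0, 210.0], [331.0, 210.0]])
```

View pics/s5.png

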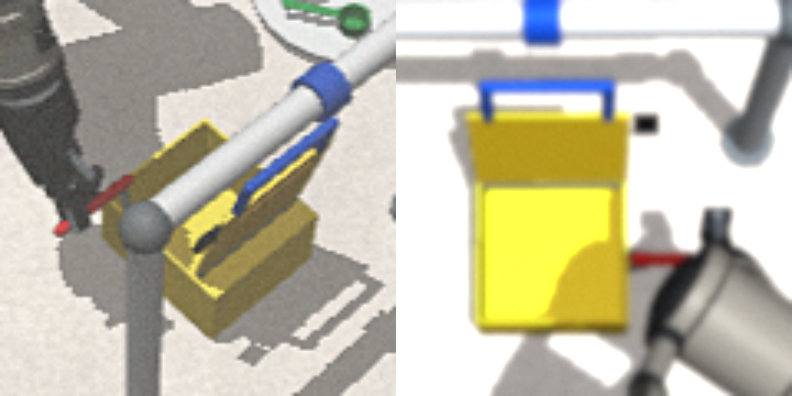

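The stay is upright and forward at its stop (force rising, no further travel), with the lid still back. I release it and retreat.

>>> servo_tool:
  commands: [4, 0, 0, 0, 0, 0, 0, 0, 0, 0, 0, 0, 0, 0, 0, 0, 0, 0, 0, 0, 40, 0, 0, 0, 0, 0, 0, 40, 0, 0, 0, 0, 0, 0, 40, -7, 0, 19, 0, 0, 0, 40, -10, 0, 28, 0, 0, 0, 40, -12, 0, 33, 0, 0, 0, 40]

```text
time: 12.55
eef_pos: [462.2, -105.5, 299.4]
orientation: [1.59, 1.223, 0.001]
ft_force: [0.5, -0.2, -0.0]
finger_gap: 0.471
```

>>> servo_tool:
  commands: [13, 29, 22, 0, -4, 0, 40, 13, 29, 22, 0, -4, 0, 40, 13, 30, 22, 0, -4, 0, 40, 13, 30, 22, 0, -4, 0, 40, 13, 30, 22, 0, -4, 0, 40, 0, 0, 0, 0, 0, 0, 40, 0, 0, 0, 0, 0, 0, 40]

```text
time: 13.25
eef_pos: [527.5, 43.2, 409.2]
orientation: [1.588, 0.873, 0.001]
ft_force: [0.5, 0.7, -0.2]
finger_gap: 0.47
```

Run:
```python
from h import *
from scipy.spatial.transform import Rotation as Ro
d=viewer.get_image("scene");t=viewer.get_image("top");w=viewer.get_image("wrist");s=arm.state();print(s["joint_pos"].round(2),s["eef_pos"],s["orientation"])
R=Ro.from_euler("xyz",s["orientation"]).as_matrix();print(R.round(3))
P={}
for n,i,b in(("scene",d,(270,150,400,300)),("top",t,(270,110,375,255)),("wrist",w,(0,0,640,400))):
    for c in("red","blue"):
        for o in blobs(i["color"],c,b,8):print(n,c,o)
m=mask(w["color"],"blue")
for r in range(60,300,30):
    c=np.nonzero(m[r,200:450])[0]+200
    if len(c):print(r,c.min(),c.max(),onz(w,c.mean(),r,276).round(1))
cv2.imwrite("pics/w3.png",w["color"])
```

```text
[-0.09  0.02  1.79  0.1   0.64 -0.13] [527.47666346  41.80276724 408.22956558] [ 1.58857090e+00  8.74725827e-01 -1.50855239e-03]
[[ 0.641  0.767 -0.015]
 [-0.001 -0.019 -1.   ]
 [-0.767  0.641 -0.011]]
scene red (68, [308.3, 241.4], [[296.20001220703125, 248.89999389648438], [319.20001220703125, 231.89999389648438], [320.6000061035156, 233.8000030517578], [297.6000061035156, 250.8000030517578]])
scene blue (131, [378.9, 205.2], [[369.0, 205.0], [377.5, 196.5], [387.5, 206.5], [379.0, 215.0]])
scene blue (129, [366.3, 227.8], [[347.8999938964844, 240.5], [378.5, 213.1999969482422], [382.1000061035156, 217.1999969482422], [351.3999938964844, 244.5]])
top red (96, [345.9, 208.0], [[331.0, 210.0], [331.0, 207.0], [362.0, 207.0], [362.0, 210.0]])
top blue (165, [303.9, 135.1], [[298.0, 128.0], [309.0, 128.0], [309.0, 142.0], [298.0, 142.0]])
top blue (204, [305.1, 156.6], [[285.0, 154.0], [325.0, 154.0], [325.0, 165.0], [285.0, 165.0]])
wrist red (699, [131.6, 300.7], [[119.4000015258789, 278.3999938964844], [134.39999389648438, 275.29998779296875], [144.6999969482422, 324.8999938964844], [129.8000030517578, 328.0]])
wrist red (43, [148.2, 369.5], [[142.5, 372.5], [151.0, 364.0], [153.5, 366.5], [145.0, 375.0]])
wrist blue (3532, [321.0, 179.6], [[274.0, 109.0], [340.0, 109.0], [340.0, 260.0], [274.0, 260.0]])
wrist blue (4979, [496.3, 234.5], [[448.3999938964844, 261.1000061035156], [457.8999938964844, 190.60000610351562], [545.2999877929688, 202.39999389648438], [535.7999877929688, 272.79998779296875]])
wrist blue (3358, [330.7, 303.6], [[295.79998779296875, 272.29998779296875], [347.3999938964844, 259.3999938964844], [367.1000061035156, 338.5], [315.6000061035156, 351.3999938964844]])
120 276 340 [633.1  98.8 276. ]
150 325 340 [656.   74.8 276. ]
180 325 339 [655.4  51.4 276. ]
210 325 339 [655.3  26.6 276. ]
240 280 338 [628.9   8.8 276. ]
270 319 343 [654.  -27.2 276. ]
```

View pics/w3.png

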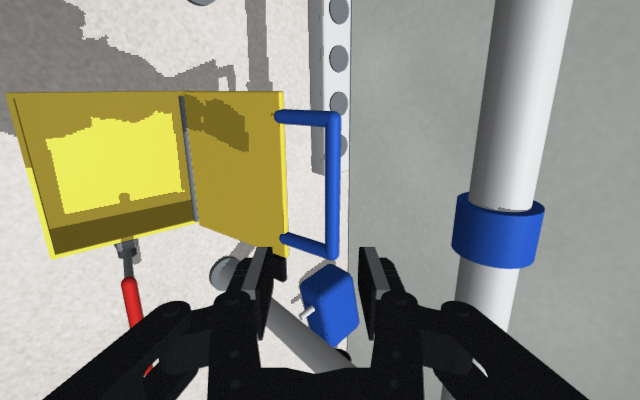

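The wrist view shows the stay's red handle forward at (130,300), the lid leaning back, and its bar (column 332, rows 112–258) centred between the jaws at about (655.6, 45, 276). Going in to grip it.

>>> servo_tool:
  commands: [21, 1, -14, 0, 0, 0, 40, 20.5, 0.5, -14, 0, 0, 0, 40, 17, 0, -20, 0, 0, 0, 40, 17, 0, -20, 0, 0, 0, 40, 12, 0, -15, 0, 0, 0, 40, 5, 0, -6, 0, 0, 0, 40, 0, 0, 0, 0, 0, 0, 40, 0, 0, 0, 0, 0, 0, 40]

```text
time: 14.2
eef_pos: [620.1, 43.7, 320.7]
orientation: [1.588, 0.872, -0.001]
ft_force: [-0.2, -0.2, 0.3]
finger_gap: 0.469
```

>>> servo_tool:
  commands: [0, 0, 0, 0, 0, 0, 0, 0, 0, 0, 0, 0, 0, 0, 0, 0, 0, 0, 0, 0, 0, 0, 0, 0, 0, 0, 0, 0, 0, 0, 0, 0, 0, 0, 0]

```text
time: 14.7
eef_pos: [618.7, 44.3, 320.2]
orientation: [1.588, 0.875, -0.0]
ft_force: [-10.0, -1.8, 3.7]
finger_gap: 0.117
```

Run:
```python
from h import *
from k import ik
t=viewer.get_image("top");s2=viewer.get_image("scene")
print("stay",tri([t,s2],[(345.9,208.4),(308.3,241.4)]))
s=arm.state();print({k:np.round(v,2) for k,v in s.items()})
f=lambda q,l:(np.array([-190*np.cos(q),190*np.sin(q)])-54*np.array([np.sin(l),-np.cos(l)]))
l0=np.radians(40)
for l1 in(40,30,25):
    D=f(.78,np.radians(l1))-f(1.8,l0);print(l1,D,ik(s["eef_pos"][0]+D[0],44,s["eef_pos"][2]+D[1],l1))
q=np.linspace(1.79,.78,17);l=np.radians(np.interp(q,[.8,1.6],[28,40]))
o=np.array([f(a,b) for a,b in zip(q,l)])
print(np.c_[q[1:],np.diff(o,axis=0),-np.degrees(np.diff(l))].round(2))
```

```text
stay (array([518.22219776, -78.67001138, 166.06875538]), [0.2, 0.2])
{'time': np.float64(14.8), 'joint_pos': array([-0.07,  0.27,  1.74,  0.11,  0.43, -0.13]), 'joint_vel': array([-0., -0.,  0.,  0., -0., -0.]), 'tau': array([  0.73, -38.54, -28.3 ,   0.57,  -4.48,   0.06]), 'eef_pos': array([618.66,  44.33, 320.24]), 'orientation': array([1.59, 0.88, 0.  ]), 'ft_force': array([-9.48, -0.93,  2.54]), 'wrist_torque': array([-0.38,  1.23, -0.15]), 'finger_gap': np.float64(0.11)}
40 [-178.24197021  -51.40796022] (array([0.02, 2.22, 0.2 ]), np.float64(0.0))
30 [-170.53143929  -46.00898834] (array([0.05, 2.09, 0.48]), np.float64(0.0))
25 [-166.35282542  -43.83373965] (array([0.08, 2.02, 0.61]), np.float64(0.0))
[[  1.73 -11.78   2.24  -0.  ]
 [  1.66 -11.9    1.49  -0.  ]
 [  1.6  -11.97   0.74  -0.  ]
 [  1.54 -11.31   0.54   0.94]
 [  1.47 -11.27  -0.22   0.95]
 [  1.41 -11.19  -0.99   0.95]
 [  1.35 -11.06  -1.74   0.95]
 [  1.28 -10.88  -2.49   0.95]
 [  1.22 -10.66  -3.23   0.95]
 [  1.16 -10.39  -3.96   0.95]
 [  1.1  -10.08  -4.66   0.95]
 [  1.03  -9.73  -5.35   0.95]
 [  0.97  -9.33  -6.01   0.95]
 [  0.91  -8.9   -6.65   0.95]
 [  0.84  -8.42  -7.26   0.95]
 [  0.78  -8.16  -7.97   0.65]]
```

>>> servo_tool:
  commands: [-11.8, 0, 2.2, 0, 0, 0, 0, -11.9, 0, 1.5, 0, 0, 0, 0, -12, 0, 0.7, 0, 0, 0, 0, -11.3, 0, 0.5, 0, 0.95, 0, 0, -11.3, 0, -0.2, 0, 0.95, 0, 0, -11.2, 0, -1, 0, 0.95, 0, 0]

```text
time: 15.4
eef_pos: [550.8, 45.0, 326.6]
orientation: [1.589, 0.917, 0.001]
ft_force: [1.1, 8.3, 6.5]
finger_gap: 0.113
```

>>> servo_tool:
  commands: [-11.1, 0, -1.7, 0, 0.95, 0, 0, -10.9, 0, -2.5, 0, 0.95, 0, 0, -10.7, 0, -3.2, 0, 0.95, 0, 0, -10.4, 0, -4, 0, 0.95, 0, 0]

```text
time: 15.8
eef_pos: [508.4, 44.6, 316.6]
orientation: [1.588, 0.98, -0.0]
ft_force: [-6.5, 2.2, 18.5]
finger_gap: 0.112
```

>>> servo_tool:
  commands: [-10.1, 0, -4.7, 0, 0.95, 0, 0, -9.7, 0, -5.3, 0, 0.95, 0, 0, -9.3, 0, -6, 0, 0.95, 0, 0, 0, 0, 0, 0, 0, 0, 0, 0, 0, 0, 0, 0, 0, 0]

```text
time: 16.3
eef_pos: [477.3, 45.2, 298.5]
orientation: [1.591, 1.037, 0.003]
ft_force: [-13.2, 3.4, 16.7]
finger_gap: 0.113
```

Run:
```python
from h import *
from scipy.spatial.transform import Rotation as Ro
s=arm.state();print({k:np.round(v,2) for k,v in s.items()})
R=Ro.from_euler("xyz",s["orientation"]).as_matrix();print("grasp",s["eef_pos"]+54*R[:,0],R[:,0])
d=viewer.get_image("scene");t=viewer.get_image("top")
for n,i,b in(("scene",d,(270,150,400,300)),("top",t,(270,110,375,255))):
    for c in("red",):
        for o in blobs(i["color"],c,b,8):print(n,c,o)
a=cv2.resize(d["color"][180:300,280:400],None,fx=3.3,fy=3.3);b=cv2.resize(t["color"][130:250,260:380],None,fx=3.3,fy=3.3)
cv2.imwrite("pics/s6.png",cv2.convertScaleAbs(np.hstack([a,b]),alpha=1.2))
```

```text
{'time': np.float64(16.3), 'joint_pos': array([-0.09,  0.07,  1.99,  0.09,  0.54, -0.14]), 'joint_vel': array([-0.01,  0.  , -0.01, -0.01, -0.  ,  0.  ]), 'tau': array([ -7.12, -19.76, -23.03,  -1.1 ,  -3.49,   0.07]), 'eef_pos': array([477.26,  45.23, 298.48]), 'orientation': array([1.59, 1.04, 0.  ]), 'ft_force': array([-13.24,   3.4 ,  16.7 ]), 'wrist_torque': array([ 0.34,  0.73, -0.24]), 'finger_gap': np.float64(0.11)}
grasp [504.75737112  45.29759152 252.00514024] [ 0.50916161  0.00133405 -0.8606699 ]
scene red (62, [307.0, 242.4], [[296.29998779296875, 249.10000610351562], [317.70001220703125, 232.6999969482422], [319.20001220703125, 234.60000610351562], [297.70001220703125, 251.0]])
top red (95, [346.0, 208.0], [[331.0, 210.0], [331.0, 207.0], [362.0, 207.0], [362.0, 210.0]])
```

View pics/s6.png

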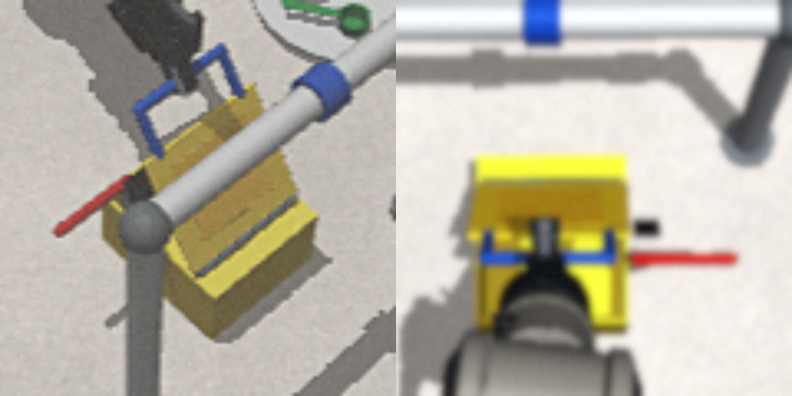

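Lid is about 0.98 open, the tab is heading for the red handle, and the stay is unmoved. Continuing slowly.

>>> servo_tool:
  commands: [-6, 0, -2.6, 0, 0, 0, 0, -5.3, 0, -4, 0, 0, 0, 0, -5.2, 0, -4.2, 0, 0, 0, 0, -5, 0, -4.3, 0, 0, 0, 0, 0, 0, 0, 0, 0, 0, 0]

```text
time: 16.9
eef_pos: [454.9, 44.1, 281.2]
orientation: [1.586, 1.041, -0.001]
ft_force: [-9.8, -0.5, 10.0]
finger_gap: 0.111
```

>>> servo_tool:
  commands: [-2.5, 0, -2.2, 0, 0, 0, 0, -2.4, 0, -2.2, 0, 0, 0, 0, 0, 0, 0, 0, 0, 0, 0]

```text
time: 17.2
eef_pos: [450.5, 43.8, 276.8]
orientation: [1.586, 1.04, -0.002]
ft_force: [-7.8, -2.2, 6.2]
finger_gap: 0.111
```

>>> servo_tool:
  commands: [-2, 0, -2, 0, 0, 0, 0, -1, 0, -1, 0, 0, 0, 0, 0, 0, 0, 0, 0, 0, 0]

```text
time: 17.5
eef_pos: [447.7, 43.8, 273.8]
orientation: [1.586, 1.04, -0.002]
ft_force: [-7.3, -7.2, 4.2]
finger_gap: 0.117
```

Run:
```python
from h import *
from scipy.spatial.transform import Rotation as Ro
s=arm.state();print({k:np.round(v,2) for k,v in s.items()})
R=Ro.from_euler("xyz",s["orientation"]).as_matrix();g=s["eef_pos"]+54*R[:,0];print("grasp",g,np.arctan2(g[2]-90,614-g[0]))
```

```text
{'time': np.float64(17.5), 'joint_pos': array([-0.1 ,  0.05,  2.1 ,  0.11,  0.47, -0.17]), 'joint_vel': array([-0.01, -0.  , -0.  , -0.01,  0.  ,  0.01]), 'tau': array([ -1.31, -22.98, -23.74,   0.67,  -3.12,   0.22]), 'eef_pos': array([447.69,  43.76, 273.82]), 'orientation': array([ 1.59,  1.04, -0.  ]), 'ft_force': array([-7.28, -7.15,  4.2 ]), 'wrist_torque': array([-1.33,  0.79, -1.  ]), 'finger_gap': np.float64(0.12)}
grasp [475.0150858   43.70758132 227.24894453] 0.7791138258367083
```

>>> servo_tool:
  commands: [-1.5, 0, -1.5, 0, 0, 0, 0, 0, 0, 0, 0, 0, 0, 0]

```text
time: 17.7
eef_pos: [447.2, 43.7, 273.4]
orientation: [1.586, 1.037, -0.002]
ft_force: [-4.6, -3.6, 8.7]
finger_gap: 0.112
```

>>> servo_tool:
  commands: [-1.5, 0, -1.5, 0, 0, 0, 0, 0, 0, 0, 0, 0, 0, 0]

```text
time: 17.9
eef_pos: [446.8, 43.7, 273.0]
orientation: [1.586, 1.033, -0.003]
ft_force: [-2.6, -11.6, 9.9]
finger_gap: 0.111
```

>>> servo_tool:
  commands: [-1, 0, -1, 0, 0, 0, 0, 0, 0, 0, 0, 0, 0, 0]

```text
time: 18.1
eef_pos: [446.5, 43.7, 272.8]
orientation: [1.586, 1.03, -0.003]
ft_force: [-0.5, -4.8, 11.8]
finger_gap: 0.111
```

The tab has met the handle: travel has stopped and the force is rising. I unload, open and retreat along the tool.

>>> servo_tool:
  commands: [2, 0, 2, 0, 0, 0, 0, 0, 0, 0, 0, 0, 0, 0]

```text
time: 18.3
eef_pos: [447.1, 43.7, 273.3]
orientation: [1.586, 1.036, -0.003]
ft_force: [-4.1, 0.4, 9.5]
finger_gap: 0.113
```

>>> servo_tool:
  commands: [0, 0, 0, 0, 0, 0, 25, 0, 0, 0, 0, 0, 0, 40, 0, 0, 0, 0, 0, 0, 40, -8, 0, 13, 0, 0, 0, 40, -13, 0, 22, 0, 0, 0, 40, -15, 0, 26, 0, 0, 0, 40, -15, 0, 26, 0, 0, 0, 40, 0, 0, 30, 0, 0, 0, 40]

```text
time: 19.1
eef_pos: [394.1, 44.5, 389.1]
orientation: [1.589, 1.041, 0.0]
ft_force: [0.8, 0.1, -0.3]
finger_gap: 0.467
```

>>> servo_tool:
  commands: [0, 30, 30, 0, 0, 0, 40, 0, 40, 20, 0, 0, 0, 40, 0, 40, 0, 0, 0, 0, 40, 0, 40, 0, 0, 0, 0, 40, 0, 0, 0, 0, 0, 0, 40, 0, 0, 0, 0, 0, 0, 40]

```text
time: 19.7
eef_pos: [395.6, 195.2, 438.3]
orientation: [1.587, 1.04, 0.001]
ft_force: [0.6, 0.5, 0.5]
finger_gap: 0.467
```

Run:
```python
from h import *
s=arm.state();print({k:np.round(v,2) for k,v in s.items()})
d=viewer.get_image("scene");t=viewer.get_image("top")
for n,i,b in(("scene",d,(270,150,400,300)),("top",t,(270,110,375,255))):
    for c in("red","blue"):
        for o in blobs(i["color"],c,b,8):print(n,c,o)
a=cv2.resize(d["color"][180:300,280:400],None,fx=3.3,fy=3.3);b=cv2.resize(t["color"][130:250,260:380],None,fx=3.3,fy=3.3)
cv2.imwrite("pics/s7.png",cv2.convertScaleAbs(np.hstack([a,b]),alpha=1.2))
```

```text
{'time': np.float64(19.7), 'joint_pos': array([ 0.39, -0.09,  1.75, -0.23,  0.99,  0.48]), 'joint_vel': array([-0.05, -0.02,  0.01,  0.  , -0.  , -0.01]), 'tau': array([  1.32, -23.05, -28.84,  -0.86,  -2.13,   0.16]), 'eef_pos': array([395.6 , 195.22, 438.3 ]), 'orientation': array([1.59, 1.04, 0.  ]), 'ft_force': array([0.57, 0.55, 0.48]), 'wrist_torque': array([-0.  ,  0.26,  0.02]), 'finger_gap': np.float64(0.47)}
scene red (49, [305.1, 243.7], [[296.29998779296875, 249.0], [312.8999938964844, 236.60000610351562], [314.20001220703125, 238.3000030517578], [297.6000061035156, 250.8000030517578]])
scene blue (177, [329.1, 206.5], [[312.29998779296875, 211.89999389648438], [339.70001220703125, 192.10000610351562], [350.0, 206.5], [322.6000061035156, 226.3000030517578]])
scene blue (129, [378.7, 205.0], [[369.0, 205.0], [377.5, 196.5], [387.5, 206.5], [379.0, 215.0]])
top red (69, [350.3, 208.0], [[339.0, 209.0], [339.0, 207.0], [362.0, 207.0], [362.0, 209.0]])
top blue (165, [303.9, 135.1], [[298.0, 128.0], [309.0, 128.0], [309.0, 142.0], [298.0, 142.0]])
top blue (160, [305.4, 217.7], [[286.0, 220.0], [286.0, 209.0], [326.0, 209.0], [326.0, 220.0]])
```

View pics/s7.png

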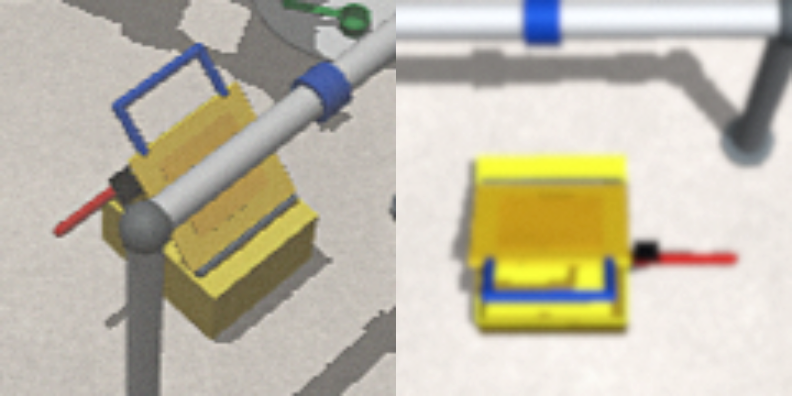

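The lid now stands half open with its tab on the red handle, the robot is well clear, and the handle's free end hasn't moved. Handing in.

```bash
python3 -c "
from h import *
t=viewer.get_image('top');s=viewer.get_image('scene')
print(tri([t,s],[(306,218.5),(325.5,202.5)]))
print(arm.hand_in())"
```

```text
(array([476.98449279,  40.73552821, 228.4948542 ]), [3.1, 3.1])
the job is handed in; nothing more can be done
None
```

I tipped the lid back to its stop, where it rested by itself. Then I flipped the stay over to its stop, lowered the lid in the grip until its tab rested on the red handle, let go and handed in at about 20 s.

**Last checks:**
- **Lid:** the bar measured about (477, 41, 228) mm from two views, agreeing to about 3 mm. That puts the lid angle near 0.78 rad, as intended.
- **Stay:** it stood at about 1.77 rad by measurement, against its 1.745 stop. The visible end of its handle had not moved after the lid was set down.
- **Robot:** clear of everything, with force readings near zero.
- **Other objects:** the scoop, dish, tube and can looked undisturbed in the views I had of them. I did not measure them afterwards, nor the bottle and tweezers.
- **Forces:** the highest wrist reading was about 53 N, when the lid met its back stop. Force peaks between readings were not seen.

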